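Throw the empty vitamin tube away in the pedal bin

TASK

Throw the empty vitamin tube away in the little pedal bin: step its pedal all the way down to the stop so that the lid swings up and stays open by itself (do not lift the lid by hand), drop the tube inside, then tip the lid back over so that it closes fully, without slamming it. Leave everything else on the nightstand where it is.

Things in the scene. Friction and masses are not known exactly. Their poses are not given: they have to be found in the camera images.
- bin: round desktop pedal bin of brushed steel on a black plastic foot, 132 across at the rim, 124 at the bottom of the steel; rim 165 high, closed top 183 high; stands fast, cannot be pushed away. Origin: centre of its underside; z up; its front, with the pedal, faces its -x; the lid is hinged at its back (+x)
- bin_mouth (a point): centre of the bin's round mouth at rim height, 165 above the nightstand; axes as the bin's. Inside is a bucket, 117 across at the top, 109 at its floor; that floor is 45 above the nightstand
- pedal (a joint): angle of the pedal, rad: 0 up, at rest; grows as it is pressed down; 0.25 at its stop. A return spring lifts it when let go. On the pad it takes about 3 N to start, 5 to 10 N while the lid rises (more if pressed fast), 6 N to hold at the stop. A push rod opens the lid with it, to about 1.7 rad at the stop; it only pushes, so the lid can stay open when the pedal comes up
- pedal_hinge (a point): middle of the pedal's hinge, under the bucket: level, along the bin's y, 12 in front of the bin's axis (towards -x), 30 above the nightstand
- pedal_pad (a point): middle of the top of the pedal's ribbed steel pad, 36 long (outwards) and 56 wide; at rest level, 42 above the nightstand, 112 in front of the bin's axis, about 48 out from the wall; at the stop 17 above the nightstand. The bin rises close beside it, so a wide hand must lean outward, away from the bin. Moves with the pedal
- lid (a joint): angle of the lid, rad: 0 closed, 1.57 upright, 1.80 leaning back on its stop. It balances at about 1.48: beyond that it stays open by its own weight, below it falls shut by itself in 2 to 3 s, slowed by a damper. Less than 0.1 N m turns it
- lid_hinge (a point): middle of the lid's hinge: level, along the bin's y, 76 behind the bin's axis (towards +x), 166 above the nightstand; a black housing under it stands out to 89 behind the axis, up to 158 high
- lid_edge (a point): front edge of the lid, farthest from the hinge (145 from it). The lid is a round steel disc 138 across, 16 thick in the middle, 8 at the edge, its outside slightly domed; fully open, its top edge is about 308 above the nightstand and 105 to 115 behind the bin's axis, its domed outside facing away from the bin
- tube: empty clear plastic effervescent-vitamin tube with a white snap cap, standing upright, cap up: 30 diameter, 104 high with the cap, the cap 34 across and 12 high with a small thumb tab; about 22 g. Origin: centre of its underside, z towards the cap
- tube_mid (a point): middle of the tube on its axis, 52 above its underside
- warmer: silver aluminium hand warmer case, flat rounded slab 100 x 66 x 18, lying flat; bystander; origin: centre of its underside, x along its length
- ashtray: empty brown ceramic ashtray, round, 100 across, 30 high, four cigarette notches; bystander; origin: centre of its underside
- candle: round aluminium candle tin, 68 across, 42 high; bystander; origin: centre of its underside
- spoonrest: wooden spoon rest, 190 long (round bowl 88 across at its +x end, handle trough to -x), 16 high; bystander; origin: centre of its underside, x along its length
- glassescase: brown glasses case, 160 x 60 x 36, lying flat; bystander; origin: centre of its underside, x along its length
- remote: white air-conditioner remote control, 150 x 46 x 18, lying flat; bystander; origin: centre of its underside, x along its length
Things that resemble listed ones, but are neither listed nor needed, are in the scene too. What is shaped like the bin but yellow is not meant.

How it is judged (in metres and radians):
On the way, in this order (a step that is already met when the one before it is completed fails the run):
1. the pedal is pressed down to its stop (at least 0.235 rad of 0.25) and the lid stands open (beyond 1.5 rad) (value of joint pedal above 0.235 rad and value of joint lid above 1.5 rad), for 0.2 s.
2. the pedal is up again, the lid stays open by itself, and the tube lies inside the bin, let go (value of joint pedal below 0.03 rad and value of joint lid above 1.46 rad and x of tube_mid in the frame of bin between -0.062 and 0.062 m and y of tube_mid in the frame of bin between -0.062 and 0.062 m and z of tube_mid in the frame of bin between 0.03 and 0.14 m and contact force between the fingers and tube below 0.05 N), for 0.2 s.
At the end, for the whole second after the job is handed in: The tube lies at rest inside the bin (its middle within the bucket, 30 to 140 mm above the nightstand), the lid is fully shut (under 0.04 rad) and the pedal is up (under 0.02 rad) (x of tube_mid in the frame of bin between -0.062 and 0.062 m and y of tube_mid in the frame of bin between -0.062 and 0.062 m and z of tube_mid in the frame of bin between 0.03 and 0.14 m and value of joint lid below 0.04 rad and value of joint pedal below 0.02 rad and linear speed of tube below 0.03 m/s); the robot touches nothing.
It fails at once if the lid is lifted open by hand instead of by the pedal (contact force between any of the arm, the fingers and lid above 0.3 N and velocity of joint lid above 0.3 rad/s and value of joint lid below 1.2 rad).
It fails at once if the lid is slammed (closing faster than 4 rad/s) (velocity of joint lid below -4 rad/s).
It fails at once if another thing on the nightstand is moved by more than 25 mm (distance of any of warmer, ashtray, candle, spoonrest, glassescase, remote from where it was at the start of the episode above 0.025 m).
It also fails if it takes over 67 s, if anything falls off the work surface, if the arm or the gripper's body presses on something with over 40 N, if the wrist force passes 120 N, or if a joint passes its speed limit or range.

ROBOT

A 6-joint arm with a two-finger parallel gripper is mounted at the origin on the work surface. World frame = base frame: x ahead of the robot, y to its left, z up, the work surface at z = 0. Lengths are in mm, angles in rad, forces in N, time in s.
With the tool pointing down it reaches from about 250 to 775 mm from the base axis. Payload 4 kg.
Tool frame: the origin (TCP) lies midway between the tips of the shut fingers; the grasp point (between the pads) lies bot.hold_point_z behind it (bot.hold_point_z is the distance from the TCP to the grasp point, in mm); z points along the fingers, y is the line along which they close (so a half turn about z gives the same grasp; the last joint's range is limited). The gripper opens to 94 mm and grips with 3 to 60 N. Pads are 16 mm wide; open, the fingers measure 119 mm over their backs; the gripper's body (75 mm by 177 mm) begins 78 mm behind the grasp point.
Start: joints at [-1.378, 0.087, 1.371, -0, 1.684, -0.103], TCP at [160.325, -526.135, 183.506] pointing down, gripper open.
Joint ranges: [-3.1, 3.1], [-0.76, 2.03], [0.27, 2.55], [-1.08, 4.22], [0.17, 2.65], [-2.57, 2.57]. Speed limits (rad/s): [2.79, 2.79, 3.14, 3.14, 3.14, 3.14].

INTERFACE

Orientations are given as a unit quaternion [w, x, y, z].
In Python, from cell import monitor, snapshot, hand_in, find_in, masks_of, place_of, bot gives the robot as it stands.
- The arm moves only by the tool carry_out, never from a script. Its argument "steps" is a list that holds one entry, the list of rows, each a list of 4 numbers: the shift along the tool's x, y, z in mm, then the turn about the tool's z in degrees. A call has 1 to 5 rows; each row is the pose to reach, as a shift and turn from the pose commanded when the call began, along the tool's axes at that moment; what a row does not reach only later rows make up. A row lasts 1/12 s, in which the tool goes at most 41.7 mm and 7.16 degrees, less where a joint would pass 70% of its speed; a pose out of reach is approached as far as the arm can. A call with a gripper value outside its range is refused whole. "fingers" is the finger opening in mm, from 0 to 94, set as the call begins (left out, the last holds). The fingers move at their own pace and stop on an object; the grip force is fixed at half the most. Time passes only in rows, so rows that repeat a pose let the fingers close. It gives the time, the measured TCP pose, the force, the opening and the grip force at its end, in the units of the state.
- monitor.sense(): the state, without advancing time (a new reading comes with each control period).
- snapshot(name): name is "side" or "top" or "wrist"; returns a dict with "img" (480x640x3 uint8, red, green, blue), "mtx" (3x3 intrinsics, pixels), "position" and "attitude" of the camera in the world. Camera axes: x right, y down, z forward; pixel columns grow to the right and rows downward; lengths in mm; the calibration is good to about 2 mm. The wrist camera is an equidistant fisheye: a pixel r from the principal point sees the ray r / f radians off the axis. A picture is of the moment at which its call begins. There is no depth.
- hand_in(): hands the job in; it is judged then, once.
Trained networks look in the newest picture that a camera, given by its name, has taken for a name from the list of things; names that differ only in an ending like _2 or _b are one class to them, and where a whole thing is asked for, a point or a joint stands for the part that bears it (a point fixed in the world has none). Each returns a list of dicts, best first, with "confidence" (0 to 1); they miss things now and then, are a little off and sometimes report something else, mostly with a low value. They report only what shows in the picture. A call takes as long as a camera call. They do not tell look-alikes from the thing itself.
- find_in(camera, thing): "rect" ([left, top, right, bottom] in pixels, round what is visible of it).
- masks_of(camera, thing): "mask" (480x640 bool, what is visible of it) and "rect" ([left, top, right, bottom] in pixels, round what is visible of it).
- place_of(camera, thing): "location" ([column, row] in pixels: a listed point, or the origin of a listed thing).
The state is a dict: "time": time; "joints": joint angles; "joint_velocities": joint speeds; "effort": joint torques, N m; "tcp_pos": TCP position; "tcp_rot": TCP orientation; "contact_force": force on the tool from outside, world axes, zero at the start; "moment": the same for the moment, N m; "opening": opening from 0.0 (shut) to 1.0 (fully open); "grasp_force": force on a finger pad.
Only numpy, scipy, OpenCV 4.12 (cv2) and the standard library are available. Lean on these libraries where they do the work, as an engineer would, in place of code of your own. Each camera call takes 0.05 s, during which the arm holds its last target. There are 200 camera calls.

## Working session

There is one attempt and no reset: what is moved stays moved. The work goes in short steps, Python scripts to look and compute and a tool call to move; the robot and the scene stay as the last step left them, time stands still between calls to the robot, and variables do not carry over. Pictures are saved under pics/ and viewed, at most 13 in all, crops included, and the job is handed in when it is done.

Besides the shell and the picture viewer there is one more tool, called by a JSON object that holds its "name" and its "arguments", one argument or row to a line. carry_out: Moves the arm, as the interface text tells. Its arguments: {"type":"object","properties":{"steps":{"type":"array"},"fingers":{"type":"number"}},"required":["steps"]}

```bash
mkdir -p pics; ls; cat > h.py <<'E'
import numpy as np, cv2
from scipy.spatial.transform import Rotation as R
from cell import monitor, snapshot, hand_in, find_in, masks_of, place_of, bot
def rot(a):
    a=np.array(a,float)
    return a if a.shape==(3,3) else R.from_quat(np.r_[a[1:],a[0]]).as_matrix()
def at_height(s,px,z):
    d=rot(s['attitude'])@np.linalg.inv(s['mtx'])@np.r_[px,1.]
    p=np.array(s['position'],float); return p+d*(z-p[2])/d[2]
def tri(pairs):
    A=np.zeros((3,3));b=np.zeros(3)
    for s,px in pairs:
        d=rot(s['attitude'])@np.linalg.inv(s['mtx'])@np.r_[px,1.];d/=np.linalg.norm(d)
        M=np.eye(3)-np.outer(d,d);A+=M;b+=M@np.array(s['position'],float)
    return np.linalg.solve(A,b)
E
python3 - <<'E'
from h import *
S={n:snapshot(n) for n in('side','top')}
cv2.imwrite('pics/a.png',S['side']['img'][...,::-1]);cv2.imwrite('pics/b.png',S['top']['img'][...,::-1])
print(bot.hold_point_z,monitor.sense())
for n in S:
    print(n,S[n]['position'],S[n]['attitude'],S[n]['mtx'])
    for t in['bin','bin_mouth','pedal_pad','pedal_hinge','lid_hinge','lid_edge','tube','tube_mid','warmer','ashtray','candle','spoonrest','glassescase','remote']:
        z=dict(bin_mouth=165,pedal_pad=42,pedal_hinge=30,lid_hinge=166,lid_edge=170,tube_mid=52).get(t,0)
        for r in place_of(n,t)[:2]: print(n,t,np.round(r['location']),round(r['confidence'],2),at_height(S[n],r['location'],z).round())
E
```

```text
pics
18.8 {'time': 0.1, 'joints': array([-1.37807415e+00,  8.78820852e-02,  1.37205781e+00,  3.11533718e-05,
        1.68359404e+00, -1.03134770e-01]), 'joint_velocities': array([-0.00062368, -0.00210045, -0.00329661,  0.00054515, -0.00133022,
       -0.00042349]), 'effort': array([ 2.63321308e-03, -3.41251194e+01, -3.03301978e+01,  7.20780459e-02,
        3.03666014e-02, -9.29502994e-05]), 'tcp_pos': array([ 160.24634381, -525.59579095,  182.44370395]), 'tcp_rot': array([-9.70361805e-04,  9.89077799e-01,  1.47391196e-01, -2.80002580e-05]), 'contact_force': array([ 0.38387175,  0.21774111, -0.70425669]), 'moment': array([-0.00975462,  0.02615598, -0.01129578]), 'grasp_force': 0.0, 'opening': 1.0018993503373403}
side [-101.75582115 1178.00952463  978.60476465] [ 0.11378123 -0.21866019  0.85474073 -0.45679298] [[549.91113272   0.         318.96846987]
 [  0.         549.91113272 239.9856027 ]
 [  0.           0.           1.        ]]
side bin [254. 247.] 0.7 [750.  29.  -0.]
side bin [383. 353.] 0.65 [217. 254.   0.]
side bin_mouth [326. 204.] 0.79 [548. -69. 165.]
side bin_mouth [391
[... 1363 characters left out ...]
id_hinge [450. 202.] 0.96 [ 532. -146.  166.]
top lid_hinge [282. 370.] 0.79 [208. 183. 166.]
top lid_edge [212. 360.] 0.85 [227. 316. 170.]
top lid_edge [374. 196.] 0.73 [544.   3. 170.]
top tube [267. 269.] 0.75 [419. 237.   0.]
top tube_mid [265. 269.] 0.49 [413. 233.  52.]
top warmer [280. 199.] 0.79 [583. 209.   0.]
top ashtray [220. 192.] 0.68 [601. 348.   0.]
top candle [204. 260.] 0.89 [441. 380.   0.]
top candle [409. 198.] 0.17 [583. -92.   0.]
top spoonrest [144. 225.] 0.7 [523. 524.   0.]
top glassescase [511. 300.] 0.8 [ 346. -309.    0.]
top glassescase [410. 198.] 0.71 [581. -95.   0.]
top remote [353. 137.] 0.55 [732.  37.   0.]
top remote [508. 302.] 0.23 [ 343. -304.    0.]
```

View pics/a.png

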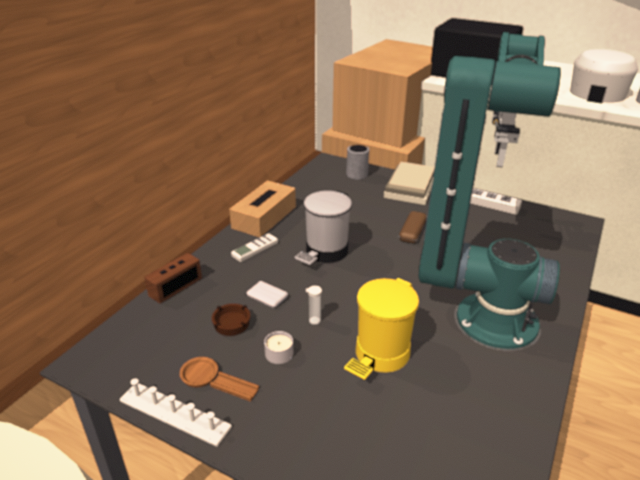

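View pics/b.png

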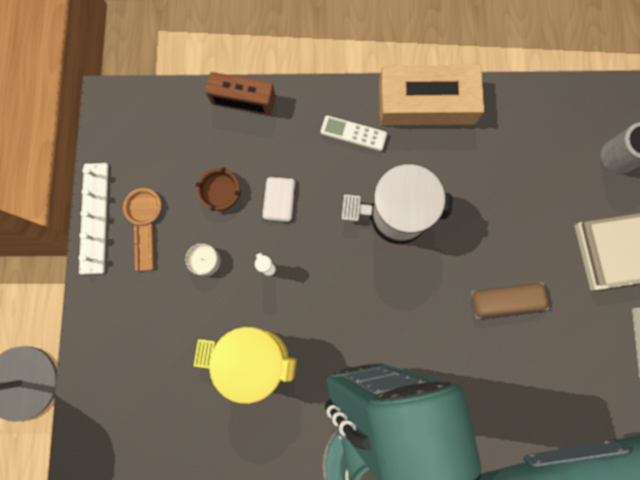

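The pictures show the steel bin at top px (408,199), its pedal facing world +y at about (351,207). The tube is at (265,265). The decoy is the yellow bin at (248,364).

```bash
python3 - <<'E'
from h import *
S={n:snapshot(n) for n in('side','top')}
T=S['top'];print('pad by eye',at_height(T,[351,207],42).round(1), at_height(S['side'],[306,257],42).round(1))
def best(n,t,w):
    c=[r for r in place_of(n,t)]
    g=lambda r:np.linalg.norm(at_height(S[n],r['location'],w[2])[:2]-w[:2])
    c=[r for r in c if g(r)<60]; return c[0]['location'] if c else None
for t,w in dict(bin_mouth=(540,-66,165),lid_hinge=(533,-148,166),lid_edge=(545,3,170),pedal_pad=(552,47,42),tube=(418,235,0),tube_mid=(418,235,52)).items():
    L={n:best(n,t,w) for n in S}; print(t,L)
    if all(v is not None for v in L.values()): print('  tri',tri([(S[n],L[n]) for n in S]).round(1))
for n,t in(('top','bin'),('top','pedal_pad'),('top','tube'),('side','tube')):
    for r in masks_of(n,t)[:3]:
        m=r['mask'];print(n,t,round(r['confidence'],2),np.round(r['rect']),cv2.minAreaRect(np.argwhere(m)[:,::-1].astype(np.float32)) if m.any() else 0)
E
```

```text
pad by eye [552.2  44.9  42. ] [552.  45.  42.]
bin_mouth {'side': None, 'top': [408.4, 197.4]}
lid_hinge {'side': [340.5, 191.3], 'top': [446.8, 203.4]}
  tri [ 530.2 -136.9  177.9]
lid_edge {'side': [312.4, 209.7], 'top': [372.0, 192.6]}
  tri [548.9   9.1 184.5]
pedal_pad {'side': [304.5, 256.7], 'top': [348.9, 208.3]}
  tri [550.7  50.7  46.3]
tube {'side': [311.4, 317.3], 'top': [267.3, 269.6]}
  tri [421.2 235.6  12.2]
tube_mid {'side': [316.3, 304.9], 'top': [269.4, 266.4]}
  tri [418.9 224.6  48.6]
top bin 0.81 [194. 328. 294. 405.] ((242.99996948242188, 360.49993896484375), (84.03707885742188, 88.19733428955078), 56.3099365234375)
top bin 0.61 [342. 165. 450. 244.] ((396.7070007324219, 207.79617309570312), (73.74322509765625, 105.82632446289062), 61.38954162597656)
top pedal_pad 0.59 [341. 194. 371. 221.] ((356.0, 207.0), (24.0, 28.0), 90.0)
top tube 0.57 [253. 253. 274. 276.] ((264.31707763671875, 264.85369873046875), (23.73841094970703, 15.617377281188965), 38.65980911254883)
side tube 0.73 [306. 284. 321. 324.] ((313.0, 304.5), (37.0, 14.0), 90.0)
```

{"name": "carry_out", "arguments": {
  "steps": [
    [[0,0,-40,-7],[0,0,-80,-14],[0,0,-120,-21],[0,0,-150,-28],[0,0,-160,-35]]
  ],
  "fingers": 0
}}

```text
time: 2.82
tcp_pos: [160.6, -527.2, 350.2]
tcp_rot: [0.005, 0.898, 0.441, -0.001]
contact_force: [0.0, -0.7, 0.1]
opening: 0.678
grasp_force: 0.0
```

{"name": "carry_out", "arguments": {
  "steps": [
    [[0,0,0,-7],[0,0,0,-14],[0,0,0,-21],[0,0,0,-28],[0,0,0,-33]]
  ]
}}

```text
time: 3.23
tcp_pos: [160.3, -526.2, 343.5]
tcp_rot: [0.0, 0.736, 0.677, -0.0]
contact_force: [1.2, 0.7, -0.6]
opening: 0.324
grasp_force: 0.0
```

{"name": "carry_out", "arguments": {
  "steps": [
    [[35,20,0,0],[70,40,0,0],[105,60,0,0],[140,80,0,0],[175,100,0,0]]
  ]
}}

```text
time: 3.65
tcp_pos: [275.9, -359.0, 343.6]
tcp_rot: [0.0, 0.738, 0.675, 0.0]
contact_force: [0.3, -0.9, -0.5]
opening: 0.007
grasp_force: 0.0
```

{"name": "carry_out", "arguments": {
  "steps": [
    [[35,20,0,0],[70,40,0,0],[105,60,0,0],[140,80,0,0],[175,100,0,0]]
  ]
}}

```text
time: 4.07
tcp_pos: [391.0, -193.3, 343.9]
tcp_rot: [0.001, 0.738, 0.675, 0.0]
contact_force: [1.3, 0.0, 0.4]
opening: 0.002
grasp_force: 0.0
```

{"name": "carry_out", "arguments": {
  "steps": [
    [[35,20,0,0],[70,40,0,0],[105,60,0,0],[140,80,0,0],[175,100,0,0]]
  ]
}}

```text
time: 4.48
tcp_pos: [506.1, -27.5, 343.7]
tcp_rot: [0.0, 0.737, 0.675, 0.0]
contact_force: [-0.4, -1.2, 0.1]
opening: 0.007
grasp_force: 0.0
```

{"name": "carry_out", "arguments": {
  "steps": [
    [[25,15,0,0],[50,30,0,0],[75,41,0,0],[84,41,0,0],[84,41,0,0]]
  ]
}}

```text
time: 4.9
tcp_pos: [553.7, 52.3, 342.7]
tcp_rot: [-0.001, 0.736, 0.676, -0.001]
contact_force: [-0.1, -0.4, -0.4]
opening: 0.006
grasp_force: 0.0
```

{"name": "carry_out", "arguments": {
  "steps": [
    [[0,0,40,0],[0,0,80,0],[0,0,120,0],[0,0,160,0],[0,0,200,0]]
  ]
}}

```text
time: 5.32
tcp_pos: [552.9, 48.8, 142.6]
tcp_rot: [0.001, 0.738, 0.675, 0.0]
contact_force: [1.2, 0.3, 0.3]
opening: 0.006
grasp_force: 0.0
```

{"name": "carry_out", "arguments": {
  "steps": [
    [[0,0,30,0],[0,0,60,0],[0,0,80,0],[0,0,80,0]]
  ]
}}

```text
time: 5.65
tcp_pos: [549.0, 48.8, 58.3]
tcp_rot: [-0.003, 0.738, 0.675, -0.004]
contact_force: [-0.5, 0.1, -1.7]
opening: 0.009
grasp_force: 0.0
```

```bash
python3 - <<'E'
from h import *
s=snapshot('side');cv2.imwrite('pics/c.png',cv2.resize(s['img'][140:320,220:440,::-1],None,fx=3,fy=3))
t=snapshot('top');cv2.imwrite('pics/c2.png',cv2.resize(t['img'][120:280,300:500,::-1],None,fx=3,fy=3))
E
```

```text
(no output)
```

View pics/c.png

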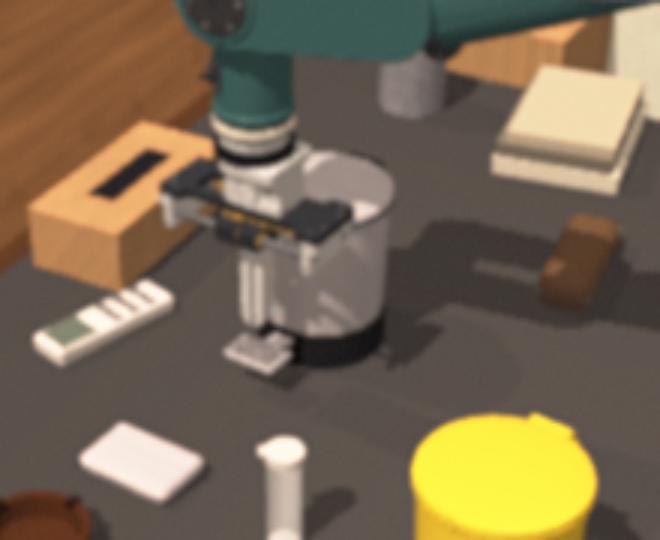

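The fingers sit just above the pad, around crop px (255,330), and the gripper body clears the bin wall. Next I press slowly.

{"name": "carry_out", "arguments": {
  "steps": [
    [[1,0,4,0],[2,0,8,0],[3,0,12,0],[3,0,15,0],[3,0,18,0]]
  ]
}}

```text
time: 6.17
tcp_pos: [554.2, 53.6, 45.7]
tcp_rot: [0.0, 0.737, 0.675, 0.0]
contact_force: [0.8, -0.2, -0.3]
opening: 0.006
grasp_force: 0.0
```

{"name": "carry_out", "arguments": {
  "steps": [
    [[0,0,2,0],[0,0,4,0],[0,0,6,0],[0,0,8,0],[0,0,10,0]]
  ]
}}

```text
time: 6.58
tcp_pos: [553.9, 53.4, 35.3]
tcp_rot: [0.0, 0.738, 0.675, -0.0]
contact_force: [-0.2, 0.8, 0.0]
opening: 0.004
grasp_force: 0.0
```

{"name": "carry_out", "arguments": {
  "steps": [
    [[0,0,2,0],[0,0,4,0],[0,0,6,0],[0,0,8,0],[0,0,10,0]]
  ]
}}

```text
time: 7.0
tcp_pos: [553.9, 53.4, 25.2]
tcp_rot: [0.0, 0.738, 0.675, -0.0]
contact_force: [-0.1, 0.5, 0.6]
opening: 0.004
grasp_force: 0.0
```

```bash
python3 - <<'E'
from h import *
s=snapshot('side');t=snapshot('top')
a=cv2.resize(s['img'][170:290,250:390,::-1],None,fx=4,fy=4)
b=cv2.resize(t['img'][140:260,310:390,::-1],None,fx=3,fy=4)
cv2.imwrite('pics/d.png',np.hstack([a,b]))
E
```

```text
(no output)
```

View pics/d.png

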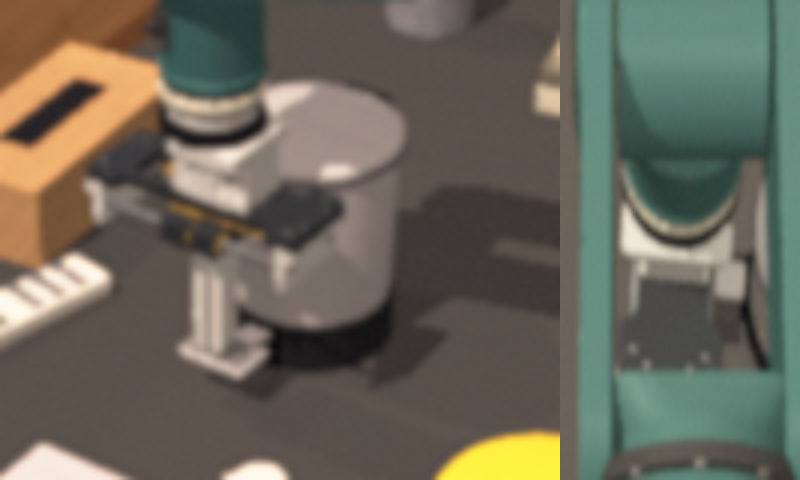

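```bash
python3 - <<'E'
from h import *
s=snapshot('side')
def pr(p):
    c=rot(s['attitude']).T@(np.array(p,float)-s['position']);c=s['mtx']@c;return (c[:2]/c[2]).round(1)
q=monitor.sense();print(q['contact_force'],q['tcp_pos'],q['joints'])
print('tcp',pr(q['tcp_pos']),'up50',pr(q['tcp_pos']+[0,0,50]),'pad42',pr([551.5,46,42]),'pad30',pr([551.5,46,30]))
for r in place_of('side','pedal_pad')[:3]+place_of('side','lid_edge')[:3]: print(r)
for r in masks_of('side','pedal_pad')[:3]: print(r['confidence'],r['rect'])
E
```

```text
[-0.53598707  1.15087294 -0.21289342] [553.71827561  53.44742819  25.19172403] [-5.63725445e-03  1.85790946e-01  1.58087683e+00 -8.75045269e-05
  1.37540129e+00  8.25384171e-02]
tcp [304.1 263. ] up50 [303.9 248.9] pad42 [306.  257.2] pad30 [306.  260.5]
{'location': [356.7, 367.0], 'confidence': 0.6}
{'location': [304.9, 258.3], 'confidence': 0.54}
{'location': [370.1, 310.9], 'confidence': 0.85}
{'location': [310.4, 214.4], 'confidence': 0.57}
0.87 [341.8, 356.6, 371.7, 378.6]
```

{"name": "carry_out", "arguments": {
  "steps": [
    [[0,0,2,0],[0,0,4,0],[0,0,5,0]]
  ]
}}

```text
time: 7.55
tcp_pos: [553.8, 53.5, 20.2]
tcp_rot: [-0.0, 0.738, 0.675, -0.0]
contact_force: [-1.0, -0.6, 2.1]
opening: 0.002
grasp_force: 1.2
```

```bash
python3 - <<'E'
from h import *
s=snapshot('side');t=snapshot('wrist')
a=cv2.resize(s['img'][190:280,270:350,::-1],None,fx=5,fy=5)
b=cv2.resize(t['img'][:,:,::-1],(400,300)); b=cv2.copyMakeBorder(b,0,150,0,0,cv2.BORDER_CONSTANT)
cv2.imwrite('pics/e.png',np.hstack([a,b]))
E
```

```text
(no output)
```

View pics/e.png

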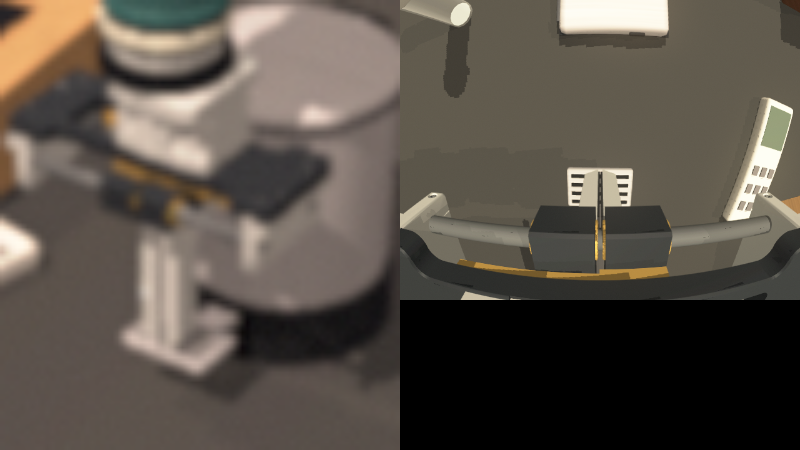

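The fingers stand centred on the ribbed pad, and contact began at a z reading of 20, so the real tips are about 22 mm above the reported TCP. I continue pressing and watch the force.

{"name": "carry_out", "arguments": {
  "steps": [
    [[0,0,1.5,0],[0,0,3,0],[0,0,4.5,0],[0,0,6,0],[0,0,7,0]]
  ]
}}

```text
time: 8.07
tcp_pos: [554.1, 53.8, 15.7]
tcp_rot: [0.0, 0.738, 0.675, 0.001]
contact_force: [-3.9, 0.4, 10.9]
opening: 0.002
grasp_force: 5.1
```

{"name": "carry_out", "arguments": {
  "steps": [
    [[0,0,1.5,0],[0,0,3,0],[0,0,4.5,0],[0,0,6,0],[0,0,7,0]]
  ]
}}

```text
time: 8.48
tcp_pos: [554.2, 54.1, 8.3]
tcp_rot: [-0.0, 0.738, 0.675, 0.001]
contact_force: [-3.3, 0.9, 7.8]
opening: 0.003
grasp_force: 4.0
```

{"name": "carry_out", "arguments": {
  "steps": [
    [[0,0,1.5,0],[0,0,3,0],[0,0,4.5,0],[0,0,6,0],[0,0,7,0]]
  ]
}}

```text
time: 8.9
tcp_pos: [554.2, 53.9, 1.1]
tcp_rot: [0.0, 0.738, 0.675, 0.001]
contact_force: [-3.2, 1.7, 7.0]
opening: 0.003
grasp_force: 3.8
```

{"name": "carry_out", "arguments": {
  "steps": [
    [[0,0,1.5,0],[0,0,3,0],[0,0,4,0],[0,0,5,0],[0,0,5,0]]
  ]
}}

```text
time: 9.32
tcp_pos: [554.1, 53.5, -4.2]
tcp_rot: [0.0, 0.738, 0.675, 0.0]
contact_force: [-2.3, 0.0, 6.3]
opening: 0.002
grasp_force: 3.0
```

{"name": "carry_out", "arguments": {
  "steps": [
    [[0,0,1,0],[0,0,2,0],[0,0,2,0],[0,0,2,0]]
  ]
}}

```text
time: 9.65
tcp_pos: [554.2, 53.3, -5.6]
tcp_rot: [0.0, 0.738, 0.675, 0.0]
contact_force: [-3.8, -0.5, 10.0]
opening: 0.005
grasp_force: 4.4
```

{"name": "carry_out", "arguments": {
  "steps": [
    [[0,0,1,0],[0,0,2,0],[0,0,2,0],[0,0,2,0]]
  ]
}}

```text
time: 9.98
tcp_pos: [554.3, 53.3, -6.1]
tcp_rot: [0.001, 0.738, 0.675, 0.0]
contact_force: [-6.8, -0.2, 15.4]
opening: 0.003
grasp_force: 7.4
```

{"name": "carry_out", "arguments": {
  "steps": [
    [[0,0,0,0],[0,0,0,0],[0,0,0,0],[0,0,0,0],[0,0,0,0]]
  ]
}}

```text
time: 10.4
tcp_pos: [554.3, 53.3, -6.1]
tcp_rot: [0.001, 0.738, 0.675, 0.0]
contact_force: [-6.4, -0.4, 16.1]
opening: 0.002
grasp_force: 7.4
```

```bash
python3 - <<'E'
from h import *
s=snapshot('side');cv2.imwrite('pics/f.png',cv2.resize(s['img'][100:300,200:460,::-1],None,fx=2.5,fy=2.5))
for r in place_of('side','lid_edge')[:3]: print(r)
E
```

```text
{'location': [368.9, 314.0], 'confidence': 0.8}
{'location': [326.8, 241.2], 'confidence': 0.39}
```

View pics/f.png

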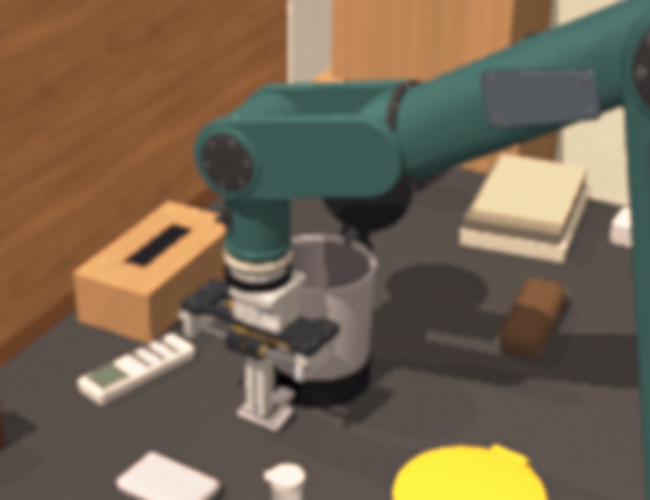

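The lid stands open: its black inside shows at crop px (365,200) behind the bucket. I release the pedal and go to the tube.

{"name": "carry_out", "arguments": {
  "steps": [
    [[0,0,-6,0],[0,0,-14,0],[0,0,-22,0],[0,0,-30,0],[0,0,-40,0]]
  ]
}}

```text
time: 10.92
tcp_pos: [553.4, 53.1, 30.4]
tcp_rot: [-0.0, 0.738, 0.675, -0.001]
contact_force: [-0.0, 0.1, -1.0]
opening: 0.006
grasp_force: 0.0
```

{"name": "carry_out", "arguments": {
  "steps": [
    [[10,0,-20,0],[20,-10,-50,0],[45,-30,-80,0],[70,-50,-105,0],[95,-80,-105,0]]
  ],
  "fingers": 80
}}

```text
time: 11.33
tcp_pos: [486.4, 156.0, 141.8]
tcp_rot: [0.003, 0.738, 0.674, 0.005]
contact_force: [1.1, 1.0, 0.5]
opening: 0.324
grasp_force: 0.0
```

{"name": "carry_out", "arguments": {
  "steps": [
    [[25,-25,0,0],[50,-50,0,0],[74,-71,0,0],[74,-71,0,0],[74,-71,0,0]]
  ]
}}

```text
time: 11.75
tcp_pos: [417.7, 235.7, 135.6]
tcp_rot: [0.001, 0.737, 0.676, -0.0]
contact_force: [0.5, -0.6, 0.7]
opening: 0.678
grasp_force: 0.0
```

```bash
python3 - <<'E'
from h import *
s=snapshot('wrist');print(s['position'],s['attitude'],s['mtx'].tolist() if hasattr(s['mtx'],'tolist') else s['mtx'],monitor.sense()['tcp_pos'])
f=s['mtx'][0][0];c=np.array([s['mtx'][0][2],s['mtx'][1][2]])
def ray(px,z):
    v=np.array(px)-c;r=np.hypot(*v);a=r/f
    d=rot(s['attitude'])@np.r_[np.sin(a)*v/r,np.cos(a)];p=np.array(s['position'],float);return (p+d*(z-p[2])/d[2]).round(1)
for t,z in(('tube_mid',52),('tube',0)):
    for r in place_of('wrist',t)[:2]: print(t,r,ray(r['location'],z))
for r in masks_of('wrist','tube')[:2]: print(r['confidence'],r['rect'])
t=snapshot('side'); t2=snapshot('top')
for n in('side','top'):
    for r in masks_of(n,'lid')[:3]: print(n,r['confidence'],r['rect'])
a=cv2.resize(s['img'][...,::-1],(480,360));b=cv2.resize(t['img'][100:280,240:400,::-1],(320,360))
cv2.imwrite('pics/g.png',np.hstack([a,b]))
E
```

```text
[423.67093887 311.86179335 337.29537764] [ 0.13464876  0.99000813 -0.04159282 -0.00486346] [[371.64829954431775, 0.0, 320.01867557317115], [0.0, 371.64829954431775, 236.96518378727683], [0.0, 0.0, 1.0]] [418.47429948 234.88915619 135.48333581]
tube_mid {'location': [324.4, 238.4], 'confidence': 0.89} [420.9 231.6  52. ]
0.79 [302.4, 209.2, 353.1, 286.7]
side 0.8 [354.6, 275.7, 420.5, 321.3]
side 0.77 [330.1, 168.7, 367.7, 201.3]
side 0.39 [303.4, 249.7, 316.2, 265.0]
top 0.78 [442.1, 155.4, 488.0, 230.3]
top 0.74 [211.5, 326.6, 255.0, 402.2]
```

View pics/g.png

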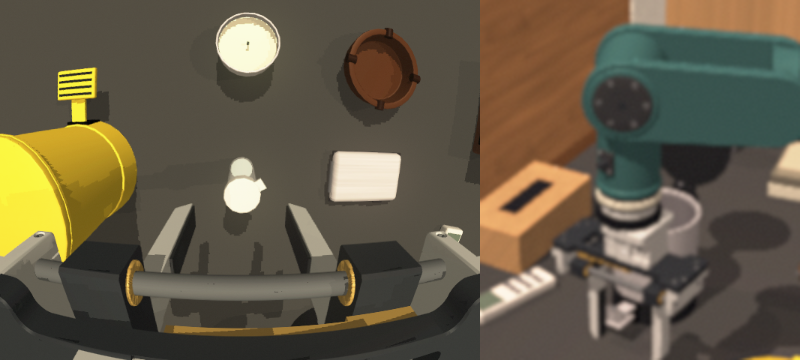

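The wrist view shows the cap centred between the open fingers, at px (321,260) full scale. The lid mask shows the lid still open. I descend and grasp.

{"name": "carry_out", "arguments": {
  "steps": [
    [[-2,2,25,0],[-2,2,50,0],[-2,2,75,0],[-2,2,95,0],[-2,2,110,0]]
  ],
  "fingers": 80
}}

```text
time: 12.57
tcp_pos: [419.3, 231.9, 23.2]
tcp_rot: [-0.0, 0.738, 0.675, -0.001]
contact_force: [0.2, -0.7, 0.9]
opening: 0.851
grasp_force: 0.0
```

{"name": "carry_out", "arguments": {
  "steps": [
    [[0,0,0,0],[0,0,0,0],[0,0,0,0],[0,0,0,0],[0,0,0,0]]
  ],
  "fingers": 5
}}

```text
time: 12.98
tcp_pos: [421.4, 233.3, 27.0]
tcp_rot: [0.001, 0.738, 0.675, 0.001]
contact_force: [-0.9, 0.3, -0.5]
opening: 0.531
grasp_force: 0.0
```

{"name": "carry_out", "arguments": {
  "steps": [
    [[0,0,0,0],[0,0,0,0],[0,0,0,0],[0,0,0,0],[0,0,0,0]]
  ]
}}

```text
time: 13.4
tcp_pos: [420.5, 233.1, 26.0]
tcp_rot: [0.0, 0.738, 0.675, 0.0]
contact_force: [-0.6, -0.1, 2.6]
opening: 0.347
grasp_force: 30.0
```

{"name": "carry_out", "arguments": {
  "steps": [
    [[0,0,-20,0],[0,0,-60,0],[0,0,-100,0],[0,0,-140,0],[0,0,-180,0]]
  ]
}}

```text
time: 13.82
tcp_pos: [419.6, 232.7, 206.8]
tcp_rot: [-0.0, 0.738, 0.675, -0.0]
contact_force: [1.5, 0.8, 0.4]
opening: 0.345
grasp_force: 30.0
```

{"name": "carry_out", "arguments": {
  "steps": [
    [[-30,14,-20,0],[-60,30,-30,0],[-95,47,-30,0],[-130,65,-30,0],[-165,84,-30,0]]
  ]
}}

```text
time: 14.23
tcp_pos: [489.6, 59.7, 235.8]
tcp_rot: [0.0, 0.737, 0.676, 0.0]
contact_force: [-0.1, 0.9, -1.5]
opening: 0.348
grasp_force: 30.0
```

{"name": "carry_out", "arguments": {
  "steps": [
    [[-35,18,0,0],[-70,36,0,0],[-100,52,0,0],[-122,63,0,0],[-122,63,0,0]]
  ]
}}

```text
time: 14.65
tcp_pos: [542.1, -70.4, 233.7]
tcp_rot: [-0.0, 0.74, 0.673, -0.001]
contact_force: [-0.4, 1.3, -0.1]
opening: 0.346
grasp_force: 30.0
```

```bash
python3 - <<'E'
from h import *
s=snapshot('wrist');t=snapshot('side')
for n in('side','wrist'):
    for r in masks_of(n,'tube')[:2]+masks_of(n,'lid')[:3]: print(n,r['confidence'],r['rect'])
a=cv2.resize(s['img'][...,::-1],(480,360));b=cv2.resize(t['img'][100:280,240:400,::-1],(320,360))
cv2.imwrite('pics/i.png',np.hstack([a,b]))
E
```

```text
side 0.7 [319.6, 156.2, 333.2, 191.6]
side 0.79 [356.8, 277.3, 418.2, 322.2]
side 0.78 [331.5, 146.8, 366.5, 198.9]
wrist 0.36 [292.1, 80.9, 347.7, 146.1]
wrist 0.97 [264.2, 358.6, 373.8, 441.7]
wrist 0.55 [1.0, 0.0, 8.4, 11.2]
```

View pics/i.png

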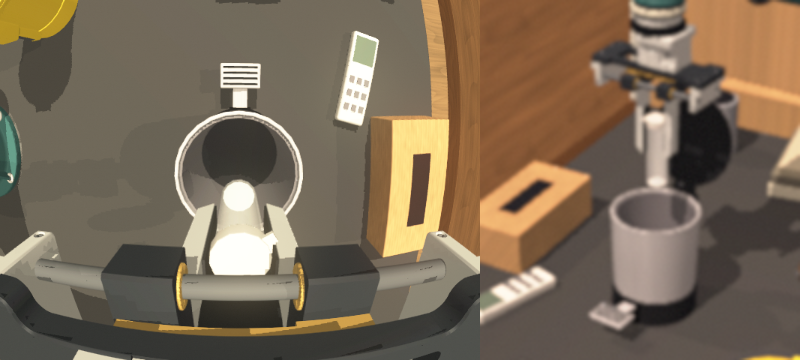

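The tube hangs upright over the open mouth, centred at wrist px (238,190). The pedal is up and the lid is open. I lower it and release.

{"name": "carry_out", "arguments": {
  "steps": [
    [[2,0,30,0],[3,0,60,0],[3,0,90,0],[3,0,110,0],[3,0,115,0]]
  ]
}}

```text
time: 15.37
tcp_pos: [538.6, -61.0, 116.1]
tcp_rot: [-0.003, 0.737, 0.676, -0.002]
contact_force: [-0.6, 0.6, -0.1]
opening: 0.351
grasp_force: 30.0
```

{"name": "carry_out", "arguments": {
  "steps": [
    [[0,0,0,0],[0,0,0,0],[0,0,0,0],[0,0,0,0],[0,0,0,0]]
  ],
  "fingers": 56
}}

```text
time: 15.78
tcp_pos: [542.7, -63.1, 122.4]
tcp_rot: [0.001, 0.738, 0.675, 0.001]
contact_force: [-0.2, -0.4, 0.4]
opening: 0.595
grasp_force: 0.0
```

{"name": "carry_out", "arguments": {
  "steps": [
    [[0,0,0,0],[0,0,0,0],[0,0,-30,0],[0,0,-70,0],[0,0,-110,0]]
  ]
}}

```text
time: 16.2
tcp_pos: [540.5, -62.8, 230.4]
tcp_rot: [-0.002, 0.738, 0.675, -0.001]
contact_force: [0.9, 0.2, 0.2]
opening: 0.596
grasp_force: 0.0
```

{"name": "carry_out", "arguments": {
  "steps": [
    [[0,0,-40,0],[0,0,-80,0],[0,0,-110,0],[0,0,-110,0],[0,0,-110,0]]
  ],
  "fingers": 0
}}

```text
time: 16.62
tcp_pos: [542.4, -63.1, 343.2]
tcp_rot: [0.002, 0.738, 0.675, 0.002]
contact_force: [0.3, 0.6, -1.0]
opening: 0.28
grasp_force: 0.0
```

```bash
python3 - <<'E'
from h import *
s=snapshot('wrist');t=snapshot('side');u=snapshot('top')
for n in('side','wrist','top'):
    for k in('tube','lid','lid_edge'):
        for r in masks_of(n,k)[:2]: print(n,k,r['confidence'],r['rect'])
print([(r['location'],at_height(u,r['location'],308)) for r in place_of('top','lid_edge')[:3]],[(r['location'],at_height(t,r['location'],308)) for r in place_of('side','lid_edge')[:3]])
a=cv2.resize(s['img'][...,::-1],(480,360));b=cv2.resize(t['img'][100:280,240:400,::-1],(320,360))
cv2.imwrite('pics/j.png',np.hstack([a,b]))
E
```

```text
side tube 0.44 [293.2, 147.3, 366.5, 263.2]
side lid 0.97 [326.4, 144.7, 368.2, 195.9]
side lid 0.73 [357.3, 278.5, 418.7, 317.9]
side lid_edge 0.85 [356.6, 276.1, 412.9, 320.8]
side lid_edge 0.65 [326.0, 146.6, 365.7, 193.0]
wrist tube 0.79 [302.8, 184.4, 336.0, 224.7]
wrist lid 0.89 [241.8, 278.7, 349.6, 370.3]
wrist lid 0.58 [3.7, 0.0, 79.5, 58.8]
wrist lid_edge 0.74 [2.7, 0.0, 77.7, 60.4]
wrist lid_edge 0.63 [242.9, 278.9, 353.2, 365.6]
top tube 0.72 [120.6, 188.2, 158.1, 265.8]
top lid 0.93 [457.0, 155.8, 487.7, 206.4]
top lid 0.66 [211.1, 327.5, 289.1, 404.6]
top lid_edge 0.96 [455.1, 157.8, 486.5, 205.3]
top lid_edge 0.92 [212.8, 328.4, 289.6, 406.8]
[([485.3, 184.0], array([ 529.1126526 , -177.00232606,  308.        ])), ([213.5, 359.9], array([234.24273827, 283.43617031, 308.        ]))] [([351.1, 145.9], array([ 527.97712296, -185.26956823,  308.        ])), ([368.4, 314.8], array([177.37082446, 468.85143998, 308.        ]))]
```

View pics/j.png

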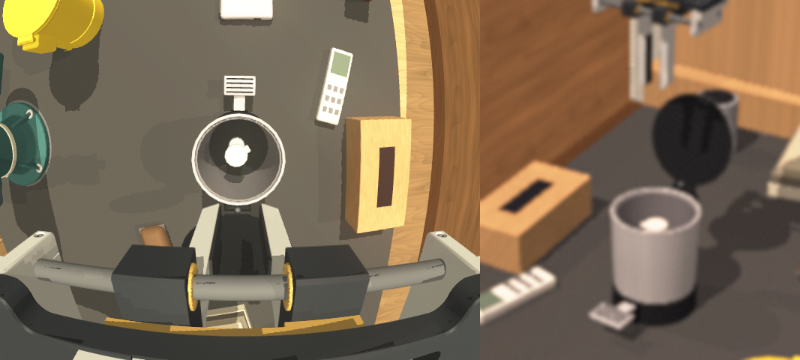

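The tube stands inside the bucket at wrist px (236,153), and the lid is open with its edge near (529,-180,308). I go round behind the lid.

{"name": "carry_out", "arguments": {
  "steps": [
    [[-35,0,0,0],[-70,0,0,0],[-105,0,0,0],[-140,-1,0,0],[-158,-1,0,0]]
  ]
}}

```text
time: 17.73
tcp_pos: [525.9, -223.6, 340.0]
tcp_rot: [0.0, 0.739, 0.674, -0.001]
contact_force: [0.1, -0.4, 0.1]
opening: 0.004
grasp_force: 0.0
```

{"name": "carry_out", "arguments": {
  "steps": [
    [[0,0,0,0],[0,0,30,0],[0,0,60,0],[0,0,82,0],[0,0,82,0]]
  ]
}}

```text
time: 18.15
tcp_pos: [524.6, -218.1, 252.4]
tcp_rot: [-0.005, 0.737, 0.676, -0.002]
contact_force: [0.2, -0.1, 0.2]
opening: 0.008
grasp_force: 0.0
```

```bash
python3 - <<'E'
from h import *
s=snapshot('wrist');t=snapshot('side')
for n in('side','wrist'):
    for r in masks_of(n,'lid')[:2]: print(n,r['confidence'],r['rect'])
a=cv2.resize(s['img'][...,::-1],(480,360));b=cv2.resize(t['img'][100:280,240:400,::-1],(320,360))
cv2.imwrite('pics/k.png',np.hstack([a,b]))
E
```

```text
side 0.82 [356.2, 279.0, 418.0, 321.2]
side 0.69 [324.5, 140.9, 367.3, 197.9]
wrist 0.75 [198.1, 124.5, 442.5, 236.8]
```

View pics/k.png

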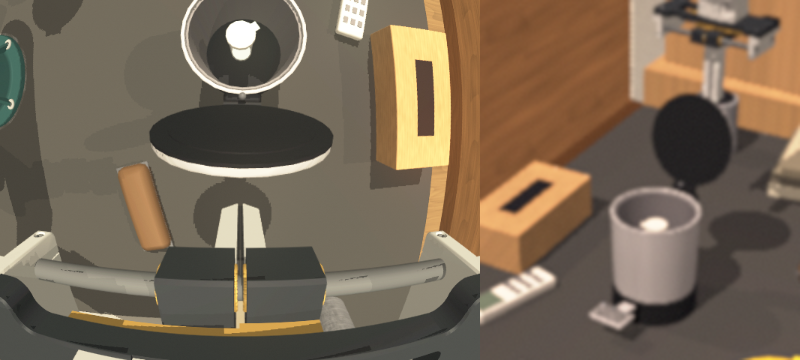

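The shut fingers are behind the lid, at wrist px (240,215). I push it forward gently.

{"name": "carry_out", "arguments": {
  "steps": [
    [[5,0,0,0],[10,0,0,0],[15,0,0,0],[20,0,0,0],[24,0,0,0]]
  ]
}}

```text
time: 18.77
tcp_pos: [529.0, -195.5, 259.0]
tcp_rot: [0.0, 0.737, 0.675, 0.0]
contact_force: [-0.2, 0.4, 1.3]
opening: 0.006
grasp_force: 0.0
```

{"name": "carry_out", "arguments": {
  "steps": [
    [[4,0,0,0],[8,0,0,0],[12,0,0,0],[16,0,0,0],[20,0,0,0]]
  ]
}}

```text
time: 19.18
tcp_pos: [530.6, -176.0, 258.5]
tcp_rot: [0.0, 0.738, 0.675, -0.0]
contact_force: [-0.2, -1.1, 0.2]
opening: 0.004
grasp_force: 0.1
```

{"name": "carry_out", "arguments": {
  "steps": [
    [[4,0,0,0],[8,0,0,0],[12,0,0,0],[16,0,0,0],[20,0,0,0]]
  ]
}}

```text
time: 19.6
tcp_pos: [532.4, -156.0, 258.5]
tcp_rot: [0.0, 0.738, 0.675, -0.0]
contact_force: [0.3, 0.3, 0.4]
opening: 0.006
grasp_force: 0.1
```

{"name": "carry_out", "arguments": {
  "steps": [
    [[4,0,0,0],[8,0,0,0],[12,0,0,0],[15,0,0,0],[18,0,0,0]]
  ]
}}

```text
time: 20.02
tcp_pos: [533.9, -138.1, 258.4]
tcp_rot: [-0.0, 0.738, 0.675, -0.0]
contact_force: [-0.7, -0.6, 0.9]
opening: 0.008
grasp_force: 0.0
```

```bash
python3 - <<'E'
from h import *
t=snapshot('side');u=snapshot('top')
for n in('side','top'):
    for r in masks_of(n,'lid')[:3]: print(n,r['confidence'],r['rect'])
E
```

```text
side 0.81 [358.5, 275.7, 419.3, 321.5]
side 0.79 [318.3, 150.0, 360.4, 197.9]
top 0.72 [210.7, 326.9, 287.4, 404.2]
top 0.46 [444.3, 154.1, 453.8, 182.7]
top 0.26 [262.4, 176.2, 294.0, 225.1]
```

{"name": "carry_out", "arguments": {
  "steps": [
    [[4,0,0,0],[8,0,0,0],[12,0,0,0],[15,0,0,0],[15,0,0,0]]
  ]
}}

```text
time: 20.63
tcp_pos: [535.3, -122.8, 258.6]
tcp_rot: [0.0, 0.737, 0.676, 0.0]
contact_force: [0.3, 0.1, 0.3]
opening: 0.003
grasp_force: 0.0
```

{"name": "carry_out", "arguments": {
  "steps": [
    [[0,0,0,0],[0,0,-20,0],[0,0,-50,0],[0,0,-80,0],[0,0,-80,0]]
  ]
}}

```text
time: 21.05
tcp_pos: [536.7, -124.2, 345.5]
tcp_rot: [0.005, 0.738, 0.675, 0.003]
contact_force: [-0.3, -0.0, 0.3]
opening: 0.007
grasp_force: 0.0
```

{"name": "carry_out", "arguments": {
  "steps": [
    [[-20,0,0,0],[-50,0,0,0],[-80,0,0,0],[-80,0,0,0],[-80,0,0,0]]
  ]
}}

```text
time: 21.47
tcp_pos: [527.9, -204.4, 337.4]
tcp_rot: [-0.001, 0.738, 0.674, -0.0]
contact_force: [0.9, 0.5, 0.0]
opening: 0.001
grasp_force: 0.0
```

{"name": "carry_out", "arguments": {
  "steps": [
    [[0,0,0,0],[0,0,0,0],[0,0,0,0],[0,0,0,0],[0,0,0,0]]
  ]
}}

```text
time: 21.88
tcp_pos: [528.3, -202.5, 338.7]
tcp_rot: [0.0, 0.737, 0.676, 0.0]
contact_force: [-0.2, 0.1, 0.1]
opening: 0.005
grasp_force: 0.0
```

{"name": "carry_out", "arguments": {
  "steps": [
    [[0,0,0,0],[0,0,0,0],[0,0,0,0],[0,0,0,0],[0,0,0,0]]
  ]
}}

```text
time: 22.3
tcp_pos: [528.2, -203.3, 338.5]
tcp_rot: [0.0, 0.738, 0.675, -0.0]
contact_force: [0.3, -0.3, -0.1]
opening: 0.002
grasp_force: 0.0
```

{"name": "carry_out", "arguments": {
  "steps": [
    [[0,0,0,0],[0,0,0,0],[0,0,0,0],[0,0,0,0],[0,0,0,0]]
  ]
}}

```text
time: 22.72
tcp_pos: [528.2, -203.3, 338.5]
tcp_rot: [0.0, 0.738, 0.675, -0.0]
contact_force: [-0.1, 0.2, 0.0]
opening: 0.004
grasp_force: 0.0
```

{"name": "carry_out", "arguments": {
  "steps": [
    [[0,0,0,0],[0,0,0,0],[0,0,0,0],[0,0,0,0],[0,0,0,0]]
  ]
}}

```text
time: 23.13
tcp_pos: [528.2, -203.3, 338.5]
tcp_rot: [0.0, 0.738, 0.675, -0.0]
contact_force: [-0.1, 0.1, -0.1]
opening: 0.009
grasp_force: 0.0
```

{"name": "carry_out", "arguments": {
  "steps": [
    [[0,0,0,0],[0,0,0,0],[0,0,0,0],[0,0,0,0],[0,0,0,0]]
  ]
}}

```text
time: 23.55
tcp_pos: [528.2, -203.3, 338.5]
tcp_rot: [0.0, 0.738, 0.675, -0.0]
contact_force: [0.1, 0.6, 0.0]
opening: 0.007
grasp_force: 0.0
```

{"name": "carry_out", "arguments": {
  "steps": [
    [[0,0,0,0],[0,0,0,0],[0,0,0,0],[0,0,0,0],[0,0,0,0]]
  ]
}}

```text
time: 23.97
tcp_pos: [528.2, -203.2, 338.5]
tcp_rot: [0.0, 0.738, 0.675, -0.0]
contact_force: [-0.4, -0.4, -0.3]
opening: 0.003
grasp_force: 0.0
```

```bash
python3 - <<'E'
from h import *
t=snapshot('side');s=snapshot('wrist')
for r in masks_of('side','lid')[:3]: print(r['confidence'],r['rect'])
print(monitor.sense()['tcp_pos'])
a=cv2.resize(s['img'][...,::-1],(480,360));b=cv2.resize(t['img'][100:280,240:400,::-1],(320,360))
cv2.imwrite('pics/l.png',np.hstack([a,b]))
E
```

```text
0.6 [304.5, 188.1, 350.3, 220.3]
0.56 [355.4, 277.3, 420.0, 322.2]
[ 528.16841599 -203.23701991  338.46858416]
```

View pics/l.png

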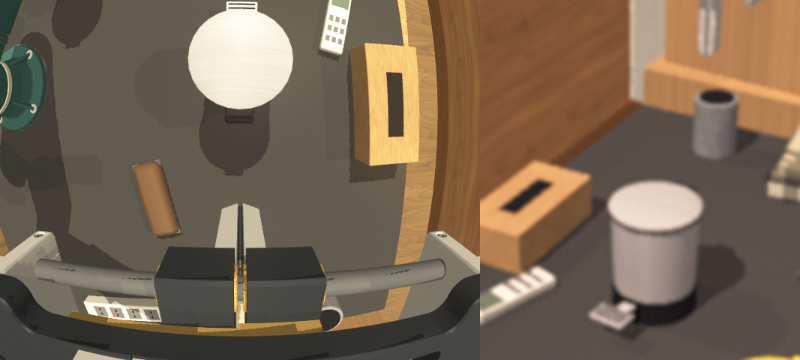

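The lid is shut, flat on the rim at crop px (655,205), and the pedal is up. I let it settle briefly, then hand in.

{"name": "carry_out", "arguments": {
  "steps": [
    [[0,0,0,0],[0,0,0,0],[0,0,0,0],[0,0,0,0],[0,0,0,0]]
  ]
}}

```text
time: 24.53
tcp_pos: [528.2, -203.3, 338.5]
tcp_rot: [0.0, 0.738, 0.675, -0.0]
contact_force: [0.0, -0.1, 0.8]
opening: 0.003
grasp_force: 0.0
```

{"name": "carry_out", "arguments": {
  "steps": [
    [[0,0,0,0],[0,0,0,0],[0,0,0,0],[0,0,0,0],[0,0,0,0]]
  ]
}}

```text
time: 24.95
tcp_pos: [528.2, -203.3, 338.5]
tcp_rot: [0.0, 0.738, 0.675, -0.0]
contact_force: [-0.2, 0.1, -0.8]
opening: 0.004
grasp_force: 0.0
```

{"name": "carry_out", "arguments": {
  "steps": [
    [[0,0,0,0],[0,0,0,0],[0,0,0,0],[0,0,0,0],[0,0,0,0]]
  ]
}}

```text
time: 25.37
tcp_pos: [528.2, -203.3, 338.5]
tcp_rot: [0.0, 0.738, 0.675, -0.0]
contact_force: [-0.4, 0.1, 0.5]
opening: 0.005
grasp_force: 0.0
```

```bash
python3 -c "
from cell import hand_in
print(hand_in())"
```

```text
the job is handed in; nothing more can be done
None
```

I handed the job in at about 25 s, with no verdict returned: the tube is in the steel bin, the last picture shows the lid shut and the pedal up, and the arm touched only the pedal, the tube and the lid.

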